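# Load and start the paint-jar mixer

### The arm

A 6-joint arm with a two-finger parallel gripper is mounted at the origin on the work surface. World frame = base frame: x ahead of the robot, y to its left, z up, the work surface at z = 0. Lengths are in mm, angles in rad, forces in N, time in s.
With the tool pointing down it reaches from about 275 to 750 mm from the base axis. Payload 10.2 kg.
Tool frame: the origin (TCP) lies on the centre line of the jaws, within the pads' length; the fingertips stand 17 mm ahead of it and the grasp point (between the pads) lies 2 mm behind it; z points along the fingers, y is the line along which they close (so a half turn about z gives the same grasp; the last joint's range is limited). The gripper opens to 85 mm and grips with 20 to 120 N. Pads are 22 mm wide; open, the fingers measure 114 mm over their backs; the gripper's body (76 mm by 85 mm) begins 54 mm behind the grasp point. The pads swing forward as they close: fully open they stand 13 mm farther back than shut.
Start: joints at [-1.394, 0.313, 1.498, -0, 1.331, -0.223], TCP at [204.336, -483.609, 248.294] pointing down, gripper open.
Joint ranges: [-2.94, 2.94], [-0.97, 2.17], [0.19, 2.56], [-1.23, 4.37], [0.02, 3.11], [-2.88, 2.88]. Speed limits (rad/s): [2.39, 2.39, 3.01, 3.14, 3.14, 3.14].

### API

Orientations are given as a unit quaternion [w, x, y, z].
In Python, from rig import ctrl gives the robot as it stands. The module is installed in compiled form; this text tells all that it offers.
- The arm moves only by the shell command python3 -m jog 'ROWS' [FORCE]. ROWS is JSON, a list of rows, each an object with "delta_pos": the shift along the world's x, y, z in mm, a list of three; "angular": the turn, a rotation vector about the world's x, y, z in rad, a list of three; "fingers": the opening, from 0 (shut) to 1 (fully open). In form: [{"delta_pos": [tx, ty, tz], "angular": [rx, ry, rz], "fingers": fingers}, ...]. A call has 1 to 10 rows; each row is the pose to reach, as a shift and turn from the pose commanded when the call began; what a row does not reach only later rows make up. A row lasts 1/8 s, in which the tool goes at most 62.5 mm and 10.7 degrees, less where a joint would pass 70% of its speed; a pose out of reach is approached as far as the arm can. A call with a gripper value outside its range is refused whole. The fingers move at their own pace and stop on an object; FORCE is the grip in N (left out, the last holds). Time passes only in rows, so rows that repeat a pose let the fingers close. It gives the time, the measured TCP pose, the force, the opening and the grip force at its end, in the units of the state.
- ctrl.sense(): the state, without advancing time (a new reading comes with each control period).
- ctrl.capture(name): name is "side" or "top" or "wrist"; returns a dict with "pixels" (480x640x3 uint8, blue, green, red), "fx", "fy", "cx", "cy" (pixels), "R" (3x3) and "t" (3): a world point X has camera coordinates R X + t. Camera axes: x right, y down, z forward; pixel columns grow to the right and rows downward; lengths in mm; the calibration is good to about 2 mm. A picture is of the moment at which its call begins. There is no depth.
- ctrl.finish_job(): hands the job in; it is judged then, once.
The state is a dict: "time_s": time; "joints": joint angles; "dq": joint speeds; "tau": joint torques, N m; "eef_pos": TCP position; "ee_rot": TCP orientation; "force": force on the tool from outside, world axes, zero at the start; "wrist_torque": the same for the moment, N m; "grip_width": opening from 0.0 (shut) to 1.0 (fully open); "grip_force": force on a finger pad.
Only numpy, scipy, OpenCV 4.12 (cv2) and the standard library are available. Lean on these libraries where they do the work, as an engineer would, in place of code of your own. Each camera call takes 0.05 s, during which the arm holds its last target. There are 200 camera calls.

### The job

Get the tempera ready for class: stand every paint jar on the table upright in a pocket of the mixer's trough, one jar to a pocket, and then shut the clear lid. Secure both orange quarter-turn fasteners: line the bar up with its white marks, push it fully in, and turn it a quarter turn clockwise until it points at the red mark and stays in when let go. Only once both are locked, flip the toggle on the control box over to on (towards the green dot), and leave the other things on the table where they are.

Things in the scene. Friction and masses are not known exactly. Their poses are not given: they have to be found in the camera images.
- mixer: bench paint-jar mixer, fixed: blue steel trough, outer 260 mm in its x, 150 mm in y, rim 90 mm high, walls 5 mm; origin at the centre of the trough's underside, on the table. Lid hinged along the +y rim. Along -y a latch ledge with two slots, 75 mm high, to y = -121 mm; beyond it a grey control box (x -45 to 45 mm, y -121 to -183 mm, 60 mm high) with the toggle
- lid (a joint): angle of the clear lid, rad: 0 shut (level on the rim); starts open at 1.7 to 1.92, leaning back past upright over the +y side (stop at 2.0). Its stiff hinge holds it where it is left down to about 1.0; below about 0.85 it falls shut by itself in 2 to 3 s, damped. About 0.5 kg with its fasteners; 3 N at its edge moves it
- lid_edge (a point): middle of the lid's free edge, at half its thickness. Lid 260 mm along the mixer's x, 195 mm from hinge to free edge, 8 mm thick. On its outer face stand the two fasteners, 22 mm in from this edge and 85 mm either side of the middle, reaching 47 mm from the face; between them the face is clear
- lid_hinge (a point): middle of the lid's hinge line, at mixer x = 0, y = 75 mm, 90 mm high; its x axis is the mixer's x. Shut, the lid reaches to mixer y = -120 mm, top face 98 mm high
- stud_a_top (a point): top centre of the orange bar knob of the fastener near the lid's -x end, on its turning axis. Bar 42 mm long (along the point's x), 12 mm wide, 26 mm tall, on a black disc 44 mm across, 4 mm thick; fingertips astride the bar can push on the disc. Lid shut: point 145 mm above the table when out, at mixer x = -85 mm, y = -98 mm. The disc's underside is 17 mm above the lid when out, 1.5 to 4 mm when in
- stud_b_top (a point): top centre of the orange bar knob of the fastener near the lid's +x end, on its turning axis. Bar 42 mm long (along the point's x), 12 mm wide, 26 mm tall, on a black disc 44 mm across, 4 mm thick; fingertips astride the bar can push on the disc. Lid shut: point 145 mm above the table when out, at mixer x = 85 mm, y = -98 mm. The disc's underside is 17 mm above the lid when out, 1.5 to 4 mm when in
- stud_a (a joint): turn of fastener a, rad, growing clockwise from above (lid shut); stops at -1.2 and 1.6. 0: bar and blade along the mixer's x (white marks), the only direction, within about 0.15, in which the blade passes its slot. 1.57: bar along the mixer's y (red mark), locked. Starts at -1.0 to -0.4; light friction (0.02 N m) holds it where it is left
- stud_b (a joint): as stud_a, for fastener b
- press_a (a joint): how far fastener a is pushed in, m. 0: out. Not lined up it stops at 0.002 on the slot plate; lined up it goes in to 0.0155. A spring pushes it out (4 N when out, 9 N when in). From 0.013 the blade is under the plate and can be turned; once turned by 0.4 rad or more the plate holds it in at about 0.013 when let go, so it can be let go and gripped again
- press_b (a joint): as press_a, for fastener b
- switch (a joint): over-centre toggle on the mixer's control box, rad: 0 off (leaning to the mixer's -x, red dot), 0.9 on (leaning to its +x, green dot). Pushed at the knob by about 3 N past 0.45 it snaps over and stays
- switch_tip (a point): centre of the toggle's black ball, 16 mm across, on a 10 mm stem 40 mm above its pivot; the pivot is at mixer x = 0, y = -152 mm, 61 mm high, turning about the mixer's y axis; off, the ball is at mixer x = -17 mm, 97 mm high
- jar1: red paint jar with a white screw lid, closed, upright cylinder 46 mm in diameter, 56 mm tall, about 0.11 kg; origin at the centre of its underside, z up. May be absent
- jar2: yellow paint jar with a white screw lid, closed, upright cylinder 46 mm in diameter, 56 mm tall, about 0.11 kg; origin at the centre of its underside, z up. May be absent
- jar3: blue paint jar with a white screw lid, closed, upright cylinder 46 mm in diameter, 56 mm tall, about 0.11 kg; origin at the centre of its underside, z up. May be absent
- jar4: green paint jar with a white screw lid, closed, upright cylinder 46 mm in diameter, 56 mm tall, about 0.11 kg; origin at the centre of its underside, z up. May be absent
- cone: small pale wooden cone 36 mm across, 62 mm tall, a bystander; origin at the centre of its underside
- apple: red still-life apple 70 mm across, 62 mm tall, a bystander; origin at the centre of its underside
- pear: yellow-green still-life pear 66 mm across, 90 mm tall, a bystander; origin at the centre of its underside
- brush_pot: white ceramic pot of brushes, 76 mm across, brushes to 220 mm, a bystander; origin at the centre of its underside
- medium: amber bottle 56 mm across, 150 mm tall, a bystander; origin at the centre of its underside
- palette_knife: spatula-like palette knife lying flat, 200 mm long along its x, about 25 mm wide, a bystander; origin at the middle of its length
- eraser: white eraser 50 by 24 by 14 mm, a bystander; origin at the centre of its underside
- cradle (a point): centre of the trough's inner floor, 20 mm above the table, x axis along the mixer's x. Four pockets (54 mm in x, 58 mm in y), each for one standing jar, are centred at x = -90, -30, 30 and 90 mm from it, y = 0, divided by black ribs 15 mm tall. The trough's walls stand 70 mm to either side in y

How it is judged (in metres and radians):
On the way, in this order (a step that is already met when the one before it is completed fails the run):
1. every jar present stands upright in a pocket, released (z of jar1 in the frame of mixer between 0.015 and 0.024 m and y of jar1 in the frame of mixer between -0.012 and 0.012 m and x of jar1 in the frame of mixer between -0.12 and 0.12 m and angle between each of jar1, jar2, jar3, jar4's own z axis and vertical below 0.12 rad and linear speed of each of jar1, jar2, jar3, jar4 below 0.03 m/s and contact force between each of jar1, jar2, jar3, jar4 and the fingers below 0.2 N and z of jar2 in the frame of mixer between 0.015 and 0.024 m and y of jar2 in the frame of mixer between -0.012 and 0.012 m and x of jar2 in the frame of mixer between -0.12 and 0.12 m and z of jar3 in the frame of mixer between 0.015 and 0.024 m and y of jar3 in the frame of mixer between -0.012 and 0.012 m and x of jar3 in the frame of mixer between -0.12 and 0.12 m and z of jar4 in the frame of mixer between 0.015 and 0.024 m and y of jar4 in the frame of mixer between -0.012 and 0.012 m and x of jar4 in the frame of mixer between -0.12 and 0.12 m and value of joint lid above 0.3 rad), for 0.2 s.
2. the lid is shut (value of joint lid below 0.04 rad), for 0.2 s.
3. both fasteners are pushed in and turned to the locked position (value of joint lid below 0.04 rad and value of joint each of press_a, press_b above 0.0115 m and value of joint each of stud_a, stud_b above 1.3 rad), for 0.2 s.
4. the toggle is on (value of joint switch above 0.75 rad), for 0.2 s.
At the end, for the whole second after the job is handed in: every jar present stands upright (within 0.12 rad) on the floor of a pocket (within 12 mm of the trough's centre line), the lid is shut (below 0.04 rad), both fasteners are in (more than 11.5 mm) and turned past 1.3 rad, the toggle is on (above 0.75 rad), nothing is held (all of step 3 and z of jar1 in the frame of mixer between 0.015 and 0.024 m and y of jar1 in the frame of mixer between -0.012 and 0.012 m and x of jar1 in the frame of mixer between -0.12 and 0.12 m and angle between each of jar1, jar2, jar3, jar4's own z axis and vertical below 0.12 rad and linear speed of each of jar1, jar2, jar3, jar4 below 0.03 m/s and contact force between each of jar1, jar2, jar3, jar4 and the fingers below 0.2 N and z of jar2 in the frame of mixer between 0.015 and 0.024 m and y of jar2 in the frame of mixer between -0.012 and 0.012 m and x of jar2 in the frame of mixer between -0.12 and 0.12 m and z of jar3 in the frame of mixer between 0.015 and 0.024 m and y of jar3 in the frame of mixer between -0.012 and 0.012 m and x of jar3 in the frame of mixer between -0.12 and 0.12 m and z of jar4 in the frame of mixer between 0.015 and 0.024 m and y of jar4 in the frame of mixer between -0.012 and 0.012 m and x of jar4 in the frame of mixer between -0.12 and 0.12 m and value of joint switch above 0.75 rad); the robot touches nothing.
It fails at once if the toggle is switched on while the lid is open or a fastener is not locked (value of joint switch above 0.6 rad and not (value of joint lid below 0.06 rad and value of joint each of press_a, press_b above 0.01 m and value of joint each of stud_a, stud_b above 1.2 rad)).
It fails at once if a bystander is moved by more than 3 cm (distance of any of cone, apple, pear, brush_pot, medium, palette_knife, eraser from where it was at the start of the episode above 0.03 m).
Of jar1, jar2, jar3, jar4 only 2 to 4 are there at a start; the rules pass over those that are not, and their reading is None.
At some moment in a run one of jar1, jar2, jar3, jar4 may be knocked a few centimetres aside while the robot is not near it.
It also fails if it takes over 210 s, if anything falls off the work surface, if the arm or the gripper's body presses on something with over 40 N, if the wrist force passes 120 N, or if a joint passes its speed limit or range.

## Working session

There is one attempt and no reset: what is moved stays moved. The work goes in short steps, Python scripts to look and compute and a shell command to move; the robot and the scene stay as the last step left them, time stands still between calls to the robot, and variables do not carry over. Pictures are saved under pics/ and viewed, at most 14 in all, crops included, and the job is handed in when it is done.

```bash
mkdir -p pics; cat > h.py <<'E'
import cv2,numpy as np
from rig import ctrl
def cap(n,save=None):
    d=ctrl.capture(n)
    d['R']=np.array(d['R']);d['t']=np.array(d['t']);d['pixels']=np.ascontiguousarray(d['pixels'])
    if save: cv2.imwrite('pics/'+save,d['pixels'])
    return d
def ray(d,u,v,z):
    r=d['R'].T@np.array([(u-d['cx'])/d['fx'],(v-d['cy'])/d['fy'],1]);c=-d['R'].T@d['t']
    return c+r*(z-c[2])/r[2]
def proj(d,X):
    p=d['R']@np.array(X,float)+d['t'];return np.array([d['fx']*p[0]/p[2]+d['cx'],d['fy']*p[1]/p[2]+d['cy']])
E
python3 - <<'E'
from h import *
for n in('top','side'):
    d=cap(n,n+'0.png');print(n,-d['R'].T@d['t'],d['R'][2])
print(ctrl.sense())
E
```

```text
top [ 401.88886649 -104.08481587 1063.09337685] [ 0.154757   0.0059413 -0.9879347]
side [  412.70886741 -1365.04696522   806.66148188] [ 0.10270692  0.87105601 -0.48032564]
{'time_s': 0.1, 'joints': array([-1.39442557e+00,  3.13390505e-01,  1.49837322e+00,  2.36326161e-05,
        1.33099383e+00, -2.23443634e-01]), 'dq': array([-0.00091389, -0.00142431, -0.00313128, -0.00013775, -0.00103434,
        0.00157218]), 'tau': array([ 2.25416334e-03, -4.12899613e+01, -2.60141426e+01, -2.00971858e-04,
        3.03057466e-03, -1.23089447e-05]), 'eef_pos': array([ 204.28950407, -483.39193554,  247.7895431 ]), 'ee_rot': array([-5.82020297e-04,  9.80085404e-01,  1.98575583e-01,  2.51809423e-05]), 'force': array([-0.35275238, -0.34206851, -0.29341176]), 'wrist_torque': array([-0.03426566,  0.0323527 ,  0.03139708]), 'grip_force': 0.0, 'grip_width': 0.996104166163708}
```

View pics/top0.png

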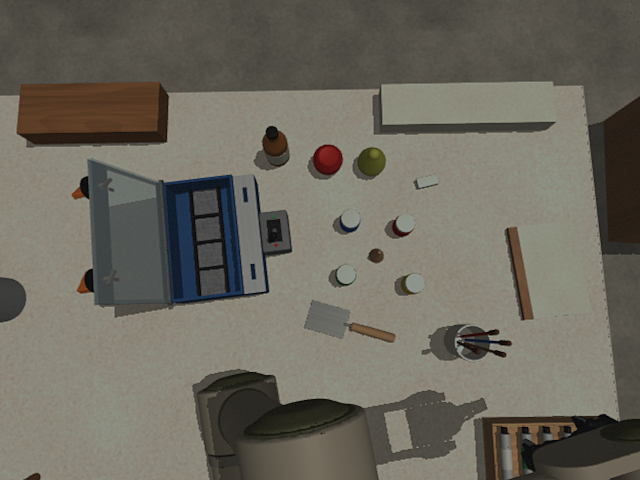

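View pics/side0.png

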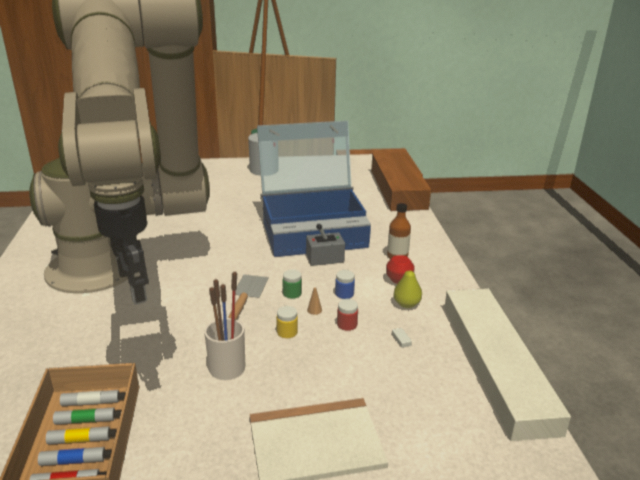

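The top view shows the jars: blue (350,220), red (403,225), green (346,275), yellow (413,284). The mixer is at (165–290, 175–303), its slots near (246,195) and (253,271), and the toggle near (277,232). Mixer +x is roughly world +x.

```bash
python3 - <<'E'
from h import *
d=cap('top');im=d['pixels'];g=cv2.cvtColor(im,cv2.COLOR_BGR2GRAY);hsv=cv2.cvtColor(im,cv2.COLOR_BGR2HSV)
# slots
P=[]
for (u,v) in((246,195),(253,271)):
    x0,y0=u-7,v-14;c=g[y0:y0+28,x0:x0+14];m=(c<c.max()*0.55).astype(np.uint8)
    n,l,s,ce=cv2.connectedComponentsWithStats(m);k=min(range(1,n),key=lambda i:np.hypot(*(ce[i]-[7,14])) if s[i][4]>8 else 99)
    p=ce[k]+[x0,y0];P.append(ray(d,*p,75));print('slot',p,s[k],P[-1])
v=P[0]-P[1];yaw=np.arctan2(v[1],v[0]);ex=np.array([np.cos(yaw),np.sin(yaw)]);ey=np.array([-ex[1],ex[0]])
o=(P[0]+P[1])[:2]/2+98*ey
print('len',np.hypot(*v[:2]),'yaw',yaw,'origin',o)
for x in(-90,-30,30,90):
    w=o+ex*x;print('pocket',x,w,proj(d,[*w,20]))
for x,y,z in((-130,-75,90),(130,-75,90),(130,75,90),(-130,75,90),(45,-183,60),(-17,-152,97)):
    print(x,y,z,proj(d,[*(o+ex*x+ey*y),z]))
for n,(u,v) in dict(blue=(350,220),red=(403,225),green=(346,275),yel=(413,284)).items():
    c=im[v-16:v+16,u-16:u+16];h=hsv[v-16:v+16,u-16:u+16]
    print(n,c[12,16],c[0,0]);
    cv2.imwrite('pics/j_%s.png'%n,c)
x=cv2.resize(im[150:310,140:300],None,fx=3.7,fy=3.7,interpolation=cv2.INTER_CUBIC)
y=cv2.resize(im[200:310,320:440],None,fx=5,fy=5,interpolation=cv2.INTER_CUBIC)
cv2.imwrite('pics/jars.png',y)
E
```

```text
slot [244.85454545 194.29090909] [ 4  6  5 15 55] [667.23240534  58.29796183  75.        ]
slot [252.72131148 270.8852459 ] [ 4  7  6 15 61] [498.83759127  39.66825955  75.        ]
len 169.42219220823745 yaw 0.11018303165135339 origin [572.25889631 146.38883755]
pocket -90 [482.80465735 136.49241735] [213.11838498 280.94934288]
pocket -30 [542.44081666 143.09003082] [210.77467973 254.64990159]
pocket 30 [602.07697596 149.68764428] [208.47184421 228.80907225]
pocket 90 [661.71313526 156.28525775] [206.20881863 203.41496257]
-130 -75 90 [242.92522244 293.05010954]
130 -75 90 [231.14560615 173.68494358]
130 75 90 [162.33660928 182.06238008]
-130 75 90 [171.28245247 301.98049428]
45 -183 60 [285.97307055 208.69680305]
-17 -152 97 [273.39401585 234.96642987]
blue [132 144 140] [126 140 140]
red [137 147 142] [127 140 140]
green [134 145 139] [125 139 142]
yel [141 149 142] [124 137 139]
```

View pics/jars.png

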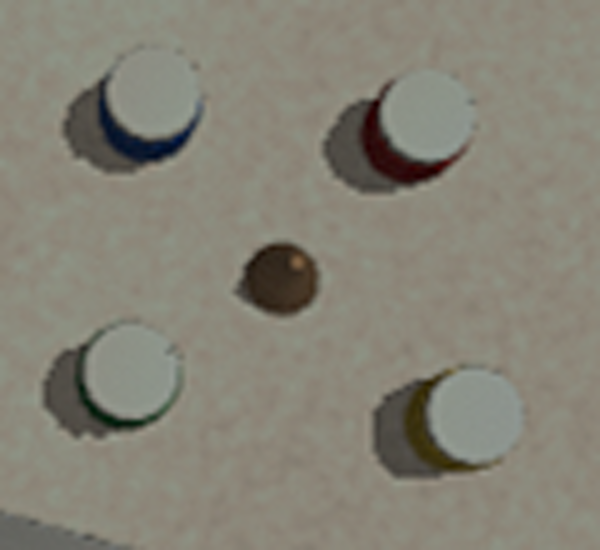

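The crop gives lid centres in full-frame pixels: blue (350.8,218.6), red (405.6,223.4), green (346.2,274.4) and yellow (415,283). The cone tip is at (376,256). I'll add a detector that can be re-run before each grasp.

```bash
cat >> h.py <<'E'
o=np.array([572.3,146.4]);yaw=.110;ex=np.array([np.cos(yaw),np.sin(yaw)]);ey=np.array([-ex[1],ex[0]])
def m2w(x,y): return o+ex*x+ey*y
def jars():
    d=cap('top');c=cv2.resize(d['pixels'][180:320,300:450],None,fx=4,fy=4,interpolation=cv2.INTER_CUBIC)
    C=cv2.HoughCircles(cv2.GaussianBlur(cv2.cvtColor(c,cv2.COLOR_BGR2GRAY),(5,5),1),cv2.HOUGH_GRADIENT,1,80,param1=60,param2=18,minRadius=34,maxRadius=44)
    for x,y,r in (C[0] if C is not None else []):
        u,v=(x+.5)/4+299.5,(y+.5)/4+179.5
        print('circle',u.round(1),v.round(1),r,ray(d,u,v,56).round(1))
    return d
def st():
    s=ctrl.sense();print('t',round(s['time_s'],1),'tcp',s['eef_pos'].round(1),'q',s['ee_rot'].round(3),'F',s['force'].round(1),'w',round(s['grip_width'],3),'gf',round(s['grip_force'],1));return s
E
python3 - <<'E'
from h import *
d=jars();st()
for n,(u,v) in dict(blue=(350.8,218.6),red=(405.6,223.4),green=(346.2,274.4),yel=(415,283)).items(): print(n,ray(d,u,v,56).round(1))
print('cone',ray(d,376.4,255,55))
E
```

```text
circle 345.5 274.0 36.8 [ 491.1 -159.    56. ]
circle 414.2 282.5 36.4 [ 470.7 -306.9   56. ]
circle 350.0 218.0 36.8 [ 614.9 -171.7   56. ]
circle 404.8 222.2 36.6 [ 603.5 -292.    56. ]
t 0.2 tcp [ 204.3 -483.5  248. ] q [-0.     0.98   0.199  0.   ] F [-0.1  0.5  1.2] w 1.0 gf 0.0
blue [ 613.5 -173.4   56. ]
red [ 600.9 -293.8   56. ]
green [ 490.2 -160.5   56. ]
yel [ 469.6 -308.5   56. ]
cone [ 531.8254586  -227.35117953   55.        ]
```

```bash
python3 -m jog '[{"delta_pos":[0,0,50],"angular":[0,0,-0.1],"fingers":1},{"delta_pos":[50,35,50],"angular":[0,0,-0.29],"fingers":1},{"delta_pos":[100,66,50],"angular":[0,0,-0.29],"fingers":1},{"delta_pos":[150,99,50],"angular":[0,0,-0.29],"fingers":1},{"delta_pos":[200,132,50],"angular":[0,0,-0.29],"fingers":1},{"delta_pos":[266,176,20],"angular":[0,0,-0.29],"fingers":1},{"delta_pos":[266,176,-40],"angular":[0,0,-0.29],"fingers":1},{"delta_pos":[266,176,-98],"angular":[0,0,-0.29],"fingers":1},{"delta_pos":[266,176,-98],"angular":[0,0,-0.29],"fingers":1},{"delta_pos":[266,176,-98],"angular":[0,0,-0.29],"fingers":1}]' 30
python3 - <<'E'
from h import *
s=st();d=cap('wrist','w1.png');print(-d['R'].T@d['t'],d['R'][2]);
for n,p in dict(yel=(470,-307.5,56)).items():print(proj(d,p))
E
```

```text
time_s: 1.45
eef_pos: [470.9, -308.5, 152.5]
ee_rot: [0.001, 0.999, 0.055, 0.001]
force: [0.6, -0.7, 0.2]
grip_width: 0.999
grip_force: 0.0
t 1.4 tcp [ 470.9 -308.5  152.5] q [0.001 0.999 0.055 0.001] F [ 0.6 -0.7  0.2] w 0.999 gf 0.0
[ 540.52608706 -299.47754056  278.98858181] [-0.2770741  -0.03247795 -0.9602995 ]
[314.37410174 248.76575986]
```

View pics/w1.png

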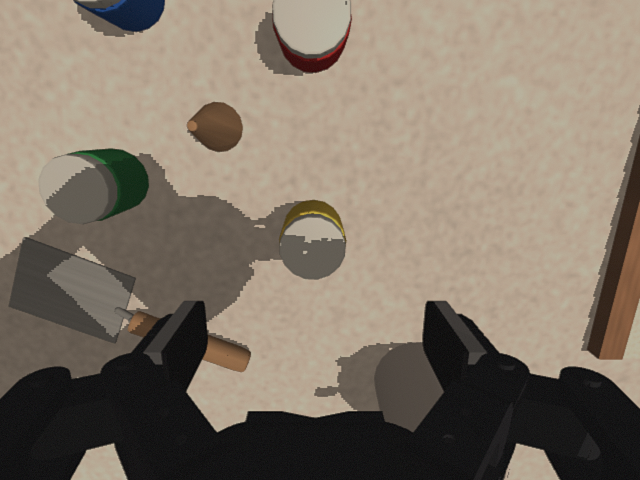

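The wrist view shows the yellow lid at (313,247) against a prediction of (314,249), so the calibration is good. I'll descend and grasp.

```bash
python3 -m jog '[{"delta_pos":[0,0,-60],"angular":[0,0,0],"fingers":1},{"delta_pos":[0,0,-112],"angular":[0,0,0],"fingers":1},{"delta_pos":[0,0,-112],"angular":[0,0,0],"fingers":1},{"delta_pos":[0,0,-112],"angular":[0,0,0],"fingers":0.4},{"delta_pos":[0,0,-112],"angular":[0,0,0],"fingers":0.3},{"delta_pos":[0,0,-112],"angular":[0,0,0],"fingers":0.3},{"delta_pos":[0,0,-112],"angular":[0,0,0],"fingers":0.3},{"delta_pos":[0,0,-55],"angular":[0,0,0],"fingers":0.3},{"delta_pos":[0,0,0],"angular":[0,0,0],"fingers":0.3},{"delta_pos":[0,0,30],"angular":[0,0,0],"fingers":0.3}]' 30
```

```text
time_s: 2.75
eef_pos: [470.9, -308.1, 184.6]
ee_rot: [0.002, 0.998, 0.055, 0.002]
force: [0.0, 0.5, -1.5]
grip_width: 0.532
grip_force: 31.8
```

```bash
python3 -m jog '[{"delta_pos":[2,50,0],"angular":[0,0,0],"fingers":0.3},{"delta_pos":[4,105,0],"angular":[0,0,0],"fingers":0.3},{"delta_pos":[5,160,0],"angular":[0,0,0],"fingers":0.3},{"delta_pos":[7,215,0],"angular":[0,0,0],"fingers":0.3},{"delta_pos":[9,270,0],"angular":[0,0,0],"fingers":0.3},{"delta_pos":[10,325,0],"angular":[0,0,0],"fingers":0.3},{"delta_pos":[11,380,0],"angular":[0,0,0],"fingers":0.3},{"delta_pos":[12,425,0],"angular":[0,0,0],"fingers":0.3},{"delta_pos":[12,444,-10],"angular":[0,0,0],"fingers":0.3},{"delta_pos":[12,444,-20],"angular":[0,0,0],"fingers":0.3}]'
python3 - <<'E'
from h import *
s=st();d=cap('wrist','w2.png')
for x in(-90,-30,30):print(proj(d,[*m2w(x,0),20]))
E
```

```text
time_s: 4.0
eef_pos: [482.3, 137.3, 160.9]
ee_rot: [0.0, 0.998, 0.056, 0.001]
force: [0.5, -0.0, -1.3]
grip_width: 0.53
grip_force: 32.0
t 4.0 tcp [482.3 137.3 160.9] q [0.    0.998 0.056 0.001] F [ 0.5 -0.  -1.3] w 0.53 gf 32.0
[317.34638076 229.36116093]
[317.6755191  147.26821182]
[318.05006218  53.85051344]
```

View pics/w2.png

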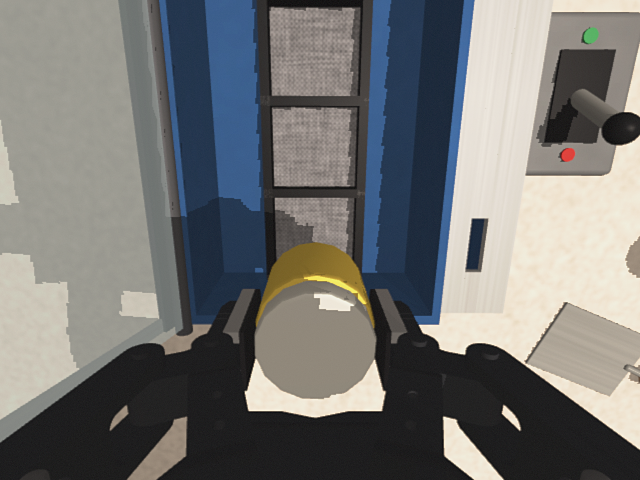

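The pockets appear about 3.5 px (roughly 2.5 mm) to +y of the prediction, e.g. (314,147) where I expected (317.7,147.3). x agrees. I'll place with a small correction.

```bash
python3 -m jog '[{"delta_pos":[0,1.5,-45],"angular":[0,0,0],"fingers":0.3},{"delta_pos":[0,1.5,-85],"angular":[0,0,0],"fingers":0.3},{"delta_pos":[0,1.5,-101],"angular":[0,0,0],"fingers":0.3},{"delta_pos":[0,1.5,-101],"angular":[0,0,0],"fingers":0.3},{"delta_pos":[0,1.5,-101],"angular":[0,0,0],"fingers":0.8},{"delta_pos":[0,1.5,-101],"angular":[0,0,0],"fingers":0.8},{"delta_pos":[0,1.5,-101],"angular":[0,0,0],"fingers":0.8},{"delta_pos":[0,1.5,-50],"angular":[0,0,0],"fingers":0.8},{"delta_pos":[0,1.5,0],"angular":[0,0,0],"fingers":0.8},{"delta_pos":[0,1.5,40],"angular":[0,0,0],"fingers":0.9}]'
python3 - <<'E'
from h import *
s=st();jars();d=cap('wrist','w3.png')
E
```

```text
time_s: 5.3
eef_pos: [482.4, 137.9, 202.6]
ee_rot: [0.0, 0.998, 0.055, 0.001]
force: [0.4, -0.5, 0.1]
grip_width: 0.9
grip_force: 0.0
t 5.3 tcp [482.4 137.9 202.6] q [0.    0.998 0.055 0.001] F [ 0.4 -0.5  0.1] w 0.9 gf 0.0
circle 345.2 274.2 43.4 [ 490.6 -158.4   56. ]
circle 350.2 217.5 38.9 [ 616.  -172.3   56. ]
circle 400.5 226.2 35.5 [ 594.7 -282.3   56. ]
```

View pics/w3.png

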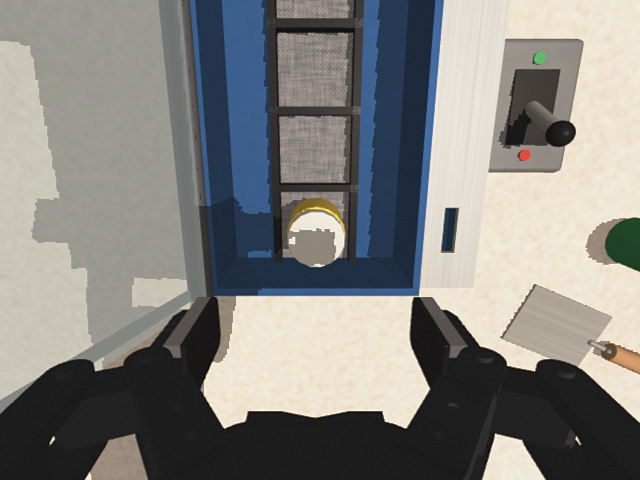

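Yellow stands in its pocket at (316,238). Green is next.

```bash
python3 -m jog '[{"delta_pos":[2,-50,0],"angular":[0,0,0],"fingers":1},{"delta_pos":[4,-105,0],"angular":[0,0,0],"fingers":1},{"delta_pos":[5,-160,0],"angular":[0,0,0],"fingers":1},{"delta_pos":[7,-215,0],"angular":[0,0,0],"fingers":1},{"delta_pos":[8,-265,0],"angular":[0,0,0],"fingers":1},{"delta_pos":[8.5,-297,-20],"angular":[0,0,0],"fingers":1},{"delta_pos":[8.5,-297,-50],"angular":[0,0,0],"fingers":1},{"delta_pos":[8.5,-297,-50],"angular":[0,0,0],"fingers":1}]'
cat >> h.py <<'E'
def wjar(P):
    """offset of lid circle seen in wrist view near predicted P (x,y), mm"""
    d=cap('wrist');p=proj(d,[*P,56]);g=cv2.GaussianBlur(cv2.cvtColor(d['pixels'],cv2.COLOR_BGR2GRAY),(5,5),1)
    x0,y0=max(int(p[0]-110),0),max(int(p[1]-110),0)
    C=cv2.HoughCircles(g[y0:y0+220,x0:x0+220],cv2.HOUGH_GRADIENT,1,60,param1=80,param2=15,minRadius=25,maxRadius=42)
    for x,y,r in (C[0] if C is not None else []): print('wrist',x+x0,y+y0,r,'pred',p.round(1),ray(d,x+x0,y+y0,56).round(1))
    return d
E
python3 - <<'E'
from h import *
st();wjar((491,-159.5))
E
```

```text
time_s: 6.4
eef_pos: [489.6, -158.7, 148.1]
ee_rot: [-0.001, 0.999, 0.055, -0.002]
force: [0.4, 0.6, -0.5]
grip_width: 0.999
grip_force: 0.0
t 6.4 tcp [ 489.6 -158.7  148.1] q [-0.001  0.999  0.055 -0.002] F [ 0.4  0.6 -0.5] w 0.999 gf 0.0
wrist 316.5 244.5 32.1 pred [318.5 247. ] [ 492.5 -158.1   56. ]
```

```bash
python3 -m jog '[{"delta_pos":[1,0,-60],"angular":[0,0,0],"fingers":1},{"delta_pos":[1,0,-112],"angular":[0,0,0],"fingers":1},{"delta_pos":[1,0,-112],"angular":[0,0,0],"fingers":1},{"delta_pos":[1,0,-112],"angular":[0,0,0],"fingers":0.4},{"delta_pos":[1,0,-112],"angular":[0,0,0],"fingers":0.3},{"delta_pos":[1,0,-112],"angular":[0,0,0],"fingers":0.3},{"delta_pos":[1,0,-112],"angular":[0,0,0],"fingers":0.3},{"delta_pos":[1,0,-55],"angular":[0,0,0],"fingers":0.3},{"delta_pos":[1,0,0],"angular":[0,0,0],"fingers":0.3},{"delta_pos":[1,0,40],"angular":[0,0,0],"fingers":0.3}]' 30
python3 - <<'E'
from h import *
jars();print(m2w(-30,1.5),m2w(30,1.5),m2w(90,1.5))
E
```

```text
time_s: 7.7
eef_pos: [492.1, -159.2, 193.9]
ee_rot: [0.001, 0.998, 0.055, 0.002]
force: [-0.1, -0.9, -0.9]
grip_width: 0.528
grip_force: 31.9
circle 405.0 222.2 37.7 [ 603.5 -292.6   56. ]
[542.31664961 144.59758512] [601.95401549 151.18428317] [661.59138136 157.77098122]
```

```bash
python3 -m jog '[{"delta_pos":[8,50,0],"angular":[0,0,0],"fingers":0.3},{"delta_pos":[17,105,0],"angular":[0,0,0],"fingers":0.3},{"delta_pos":[26,160,0],"angular":[0,0,0],"fingers":0.3},{"delta_pos":[36,215,0],"angular":[0,0,0],"fingers":0.3},{"delta_pos":[45,270,0],"angular":[0,0,0],"fingers":0.3},{"delta_pos":[50.5,303.7,0],"angular":[0,0,0],"fingers":0.3},{"delta_pos":[50.5,303.7,-20],"angular":[0,0,0],"fingers":0.3},{"delta_pos":[50.5,303.7,-70],"angular":[0,0,0],"fingers":0.3},{"delta_pos":[50.5,303.7,-115],"angular":[0,0,0],"fingers":0.3},{"delta_pos":[50.5,303.7,-131],"angular":[0,0,0],"fingers":0.3}]'
python3 -m jog '[{"delta_pos":[0,0,0],"angular":[0,0,0],"fingers":0.3},{"delta_pos":[0,0,0],"angular":[0,0,0],"fingers":0.8},{"delta_pos":[0,0,0],"angular":[0,0,0],"fingers":0.8},{"delta_pos":[0,0,0],"angular":[0,0,0],"fingers":0.8},{"delta_pos":[0,0,50],"angular":[0,0,0],"fingers":0.8},{"delta_pos":[0,0,105],"angular":[0,0,0],"fingers":0.8},{"delta_pos":[0,0,141],"angular":[0,0,0],"fingers":1}]'
python3 - <<'E'
from h import *
jars()
E
```

```text
time_s: 9.0
eef_pos: [541.5, 144.6, 58.7]
ee_rot: [-0.0, 0.998, 0.055, -0.001]
force: [-12.7, -1.8, 43.8]
grip_width: 0.53
grip_force: 37.7
time_s: 9.88
eef_pos: [542.7, 144.6, 203.2]
ee_rot: [-0.0, 0.998, 0.055, 0.001]
force: [0.1, 0.4, 0.2]
grip_width: 0.981
grip_force: 0.0
circle 400.8 226.5 37.8 [ 594.1 -282.8   56. ]
circle 376.0 258.0 38.3 [ 525.1 -226.1   56. ]
```

```bash
python3 - <<'E'
from h import *
d=cap('wrist','w4.png');t=cap('top');
cv2.imwrite('pics/w4.png',np.hstack([d['pixels'][0:400,150:500],cv2.resize(t['pixels'][170:310,190:430],None,fx=1.8,fy=1.8)[:400] if 0 else cv2.copyMakeBorder(cv2.resize(t['pixels'][170:310,200:430],None,fx=1.9,fy=1.9),0,134,0,0,cv2.BORDER_CONSTANT)]))
for x in(-90,-30): print(proj(d,[*m2w(x,1.5),76])-[150,0])
E
```

```text
[166.08939591 311.58755713]
[166.15836302 236.94751631]
```

View pics/w4.png

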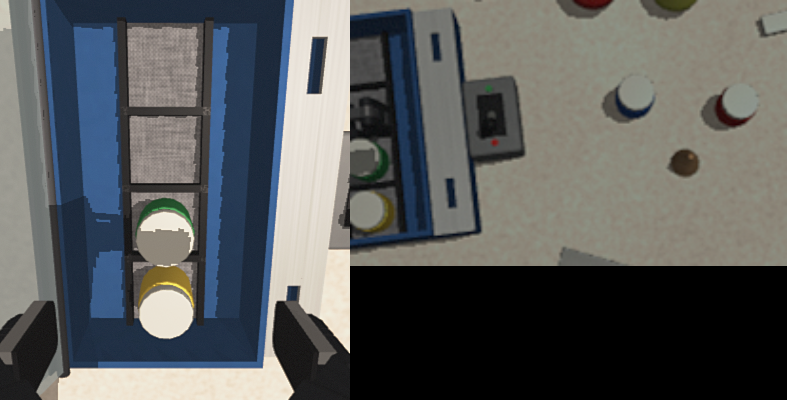

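Green sits at its predicted spot (165,236) and yellow is still in place. The blue and red jars have not moved. Blue is next, released a touch higher.

```bash
python3 -m jog '[{"delta_pos":[12,-50,0],"angular":[0,0,0],"fingers":1},{"delta_pos":[24,-105,0],"angular":[0,0,0],"fingers":1},{"delta_pos":[36,-160,0],"angular":[0,0,0],"fingers":1},{"delta_pos":[50,-215,0],"angular":[0,0,0],"fingers":1},{"delta_pos":[62,-270,0],"angular":[0,0,0],"fingers":1},{"delta_pos":[73,-317,-20],"angular":[0,0,0],"fingers":1},{"delta_pos":[73,-317,-50],"angular":[0,0,0],"fingers":1},{"delta_pos":[73,-317,-50],"angular":[0,0,0],"fingers":1}]'
python3 - <<'E'
from h import *
st();wjar((615,-172))
E
```

```text
time_s: 11.02
eef_pos: [613.9, -172.1, 146.8]
ee_rot: [-0.002, 0.999, 0.055, -0.003]
force: [0.6, -0.2, 0.4]
grip_width: 0.999
grip_force: 0.0
t 11.0 tcp [ 613.9 -172.1  146.8] q [-0.002  0.999  0.055 -0.003] F [ 0.6 -0.2  0.4] w 0.999 gf 0.0
wrist 315.5 243.5 34.7 pred [317.2 247.6] [ 617.5 -170.7   56. ]
```

```bash
python3 -m jog '[{"delta_pos":[1,1,-60],"angular":[0,0,0],"fingers":1},{"delta_pos":[1,1,-112],"angular":[0,0,0],"fingers":1},{"delta_pos":[1,1,-112],"angular":[0,0,0],"fingers":1},{"delta_pos":[1,1,-112],"angular":[0,0,0],"fingers":0.4},{"delta_pos":[1,1,-112],"angular":[0,0,0],"fingers":0.3},{"delta_pos":[1,1,-112],"angular":[0,0,0],"fingers":0.3},{"delta_pos":[1,1,-112],"angular":[0,0,0],"fingers":0.3},{"delta_pos":[1,1,-55],"angular":[0,0,0],"fingers":0.3},{"delta_pos":[1,1,0],"angular":[0,0,0],"fingers":0.3},{"delta_pos":[1,1,40],"angular":[0,0,0],"fingers":0.3}]' 30
```

```text
time_s: 12.32
eef_pos: [616.7, -171.5, 194.4]
ee_rot: [0.001, 0.998, 0.055, 0.002]
force: [0.1, -0.2, -2.4]
grip_width: 0.529
grip_force: 31.5
```

```bash
python3 -m jog '[{"delta_pos":[-2,55,0],"angular":[0,0,0],"fingers":0.3},{"delta_pos":[-5,112,0],"angular":[0,0,0],"fingers":0.3},{"delta_pos":[-7,170,0],"angular":[0,0,0],"fingers":0.3},{"delta_pos":[-10,228,0],"angular":[0,0,0],"fingers":0.3},{"delta_pos":[-12,285,0],"angular":[0,0,0],"fingers":0.3},{"delta_pos":[-14.3,322.6,0],"angular":[0,0,0],"fingers":0.3},{"delta_pos":[-14.3,322.6,-10],"angular":[0,0,0],"fingers":0.3},{"delta_pos":[-14.3,322.6,-60],"angular":[0,0,0],"fingers":0.3},{"delta_pos":[-14.3,322.6,-105],"angular":[0,0,0],"fingers":0.3},{"delta_pos":[-14.3,322.6,-125],"angular":[0,0,0],"fingers":0.3}]'
python3 -m jog '[{"delta_pos":[0,0,-4],"angular":[0,0,0],"fingers":0.3},{"delta_pos":[0,0,-4],"angular":[0,0,0],"fingers":0.3}]'
```

```text
time_s: 13.58
eef_pos: [601.2, 150.0, 63.1]
ee_rot: [0.0, 0.999, 0.054, -0.001]
force: [0.5, -0.5, -0.9]
grip_width: 0.524
grip_force: 31.6
time_s: 13.82
eef_pos: [602.4, 150.5, 62.0]
ee_rot: [0.0, 0.999, 0.055, 0.001]
force: [0.7, 0.5, -1.2]
grip_width: 0.534
grip_force: 31.7
```

```bash
python3 -m jog '[{"delta_pos":[0,0,-2],"angular":[0,0,0],"fingers":0.3},{"delta_pos":[0,0,-2],"angular":[0,0,0],"fingers":0.8},{"delta_pos":[0,0,-2],"angular":[0,0,0],"fingers":0.8},{"delta_pos":[0,0,-2],"angular":[0,0,0],"fingers":0.8},{"delta_pos":[0,0,50],"angular":[0,0,0],"fingers":0.8},{"delta_pos":[0,0,105],"angular":[0,0,0],"fingers":0.8},{"delta_pos":[0,0,139],"angular":[0,0,0],"fingers":1}]'
python3 -m jog '[{"delta_pos":[0,-55,0],"angular":[0,0,0],"fingers":1},{"delta_pos":[0,-110,0],"angular":[0,0,0],"fingers":1},{"delta_pos":[0,-165,0],"angular":[0,0,0],"fingers":1},{"delta_pos":[0,-220,0],"angular":[0,0,0],"fingers":1},{"delta_pos":[0,-275,0],"angular":[0,0,0],"fingers":1},{"delta_pos":[1,-335,0],"angular":[0,0,0],"fingers":1},{"delta_pos":[1,-395,-10],"angular":[0,0,0],"fingers":1},{"delta_pos":[1,-444,-30],"angular":[0,0,0],"fingers":1},{"delta_pos":[1,-444,-50],"angular":[0,0,0],"fingers":1},{"delta_pos":[1,-444,-50],"angular":[0,0,0],"fingers":1}]'
python3 - <<'E'
from h import *
st();wjar((602.5,-292.5));jars()
E
```

```text
time_s: 14.7
eef_pos: [602.5, 151.2, 203.3]
ee_rot: [-0.0, 0.998, 0.055, 0.002]
force: [-0.4, 0.8, -0.3]
grip_width: 0.982
grip_force: 0.0
time_s: 15.95
eef_pos: [602.3, -292.7, 148.6]
ee_rot: [-0.001, 0.999, 0.055, -0.001]
force: [0.3, 0.0, 0.4]
grip_width: 1.0
grip_force: 0.0
t 15.9 tcp [ 602.3 -292.7  148.6] q [-0.001  0.999  0.055 -0.001] F [0.3 0.  0.4] w 1.0 gf 0.0
wrist 315.5 244.5 34.4 pred [316.6 248.6] [ 605.1 -291.5   56. ]
```

```bash
python3 -m jog '[{"delta_pos":[1,0.5,-60],"angular":[0,0,0],"fingers":1},{"delta_pos":[1,0.5,-112],"angular":[0,0,0],"fingers":1},{"delta_pos":[1,0.5,-112],"angular":[0,0,0],"fingers":1},{"delta_pos":[1,0.5,-112],"angular":[0,0,0],"fingers":0.4},{"delta_pos":[1,0.5,-112],"angular":[0,0,0],"fingers":0.3},{"delta_pos":[1,0.5,-112],"angular":[0,0,0],"fingers":0.3},{"delta_pos":[1,0.5,-112],"angular":[0,0,0],"fingers":0.3},{"delta_pos":[1,0.5,-55],"angular":[0,0,0],"fingers":0.3},{"delta_pos":[1,0.5,0],"angular":[0,0,0],"fingers":0.3},{"delta_pos":[1,0.5,40],"angular":[0,0,0],"fingers":0.3}]' 30
python3 -m jog '[{"delta_pos":[7,55,0],"angular":[0,0,0],"fingers":0.3},{"delta_pos":[14,112,0],"angular":[0,0,0],"fingers":0.3},{"delta_pos":[21,170,0],"angular":[0,0,0],"fingers":0.3},{"delta_pos":[28,228,0],"angular":[0,0,0],"fingers":0.3},{"delta_pos":[36,286,0],"angular":[0,0,0],"fingers":0.3},{"delta_pos":[43,344,0],"angular":[0,0,0],"fingers":0.3},{"delta_pos":[50,400,0],"angular":[0,0,0],"fingers":0.3},{"delta_pos":[57.6,450,0],"angular":[0,0,0],"fingers":0.3},{"delta_pos":[57.6,450,-50],"angular":[0,0,0],"fingers":0.3},{"delta_pos":[57.6,450,-80],"angular":[0,0,0],"fingers":0.3}]'
python3 -m jog '[{"delta_pos":[0,0,-20],"angular":[0,0,0],"fingers":0.3},{"delta_pos":[0,0,-40],"angular":[0,0,0],"fingers":0.3},{"delta_pos":[0,0,-49],"angular":[0,0,0],"fingers":0.3},{"delta_pos":[0,0,-49],"angular":[0,0,0],"fingers":0.3}]'
```

```text
time_s: 17.3
eef_pos: [604.4, -292.5, 194.6]
ee_rot: [0.001, 0.998, 0.055, 0.002]
force: [0.1, -1.1, -1.5]
grip_width: 0.532
grip_force: 31.6
time_s: 18.55
eef_pos: [661.1, 158.5, 109.2]
ee_rot: [0.0, 0.998, 0.055, -0.0]
force: [0.5, 0.1, -0.4]
grip_width: 0.528
grip_force: 31.7
time_s: 19.05
eef_pos: [662.0, 157.7, 61.9]
ee_rot: [-0.0, 0.998, 0.055, 0.001]
force: [-0.2, -0.4, -1.5]
grip_width: 0.531
grip_force: 31.9
```

Release, rise and check.

```bash
python3 -m jog '[{"delta_pos":[0,0,-2],"angular":[0,0,0],"fingers":0.3},{"delta_pos":[0,0,-2],"angular":[0,0,0],"fingers":0.8},{"delta_pos":[0,0,-2],"angular":[0,0,0],"fingers":0.8},{"delta_pos":[0,0,-2],"angular":[0,0,0],"fingers":0.8},{"delta_pos":[0,0,50],"angular":[0,0,0],"fingers":0.8},{"delta_pos":[0,-10,105],"angular":[0,0,0],"fingers":0.8},{"delta_pos":[0,-30,160],"angular":[0,0,0],"fingers":0.5},{"delta_pos":[-60,-60,220],"angular":[0,0,0],"fingers":0},{"delta_pos":[-90,-60,260],"angular":[0,0,0],"fingers":0},{"delta_pos":[-90,-60,260],"angular":[0,0,0],"fingers":0}]'
python3 - <<'E'
from h import *
d=cap('wrist');t=cap('side')
w=d['pixels'];s=cv2.resize(t['pixels'][110:260,240:400],None,fx=2,fy=2)
im=np.zeros((480,800,3),np.uint8);im[:,:480]=w[:,80:560];im[:300,480:]=s;cv2.imwrite('pics/w5.png',im)
for x in(-90,-30,30,90): print(proj(d,[*m2w(x,1.5),76])-[80,0])
st()
for a in(1.7,1.8,1.9):
    y,z=75-195*np.cos(a)-4*np.sin(a)*0,90+195*np.sin(a);print(a,[(proj(t,[*m2w(x,y),z]).round(1)) for x in(-130,130)],y,z)
E
```

```text
time_s: 20.3
eef_pos: [570.8, 97.4, 325.4]
ee_rot: [0.0, 0.998, 0.055, 0.003]
force: [-0.1, 1.0, -0.7]
grip_width: 0.001
grip_force: 0.0
[190.15466792 279.02157668]
[188.21918497 226.05146171]
[186.11160769 168.37148536]
[183.80791542 105.32425219]
t 20.4 tcp [571.5  97.7 322.5] q [0.    0.998 0.055 0.001] F [-0.4  0.4  0.1] w 0.001 gf 0.0
1.7 [array([258.1, 126.4]), array([351.1, 121.1])] 100.1246763876273 283.3746380382314
1.8 [array([257.2, 125.4]), array([349.2, 120.2])] 119.304408465152 279.90028802124806
1.9 [array([256.4, 125.2]), array([347.5, 120. ])] 138.04146553838316 274.5285170990458
```

View pics/w5.png

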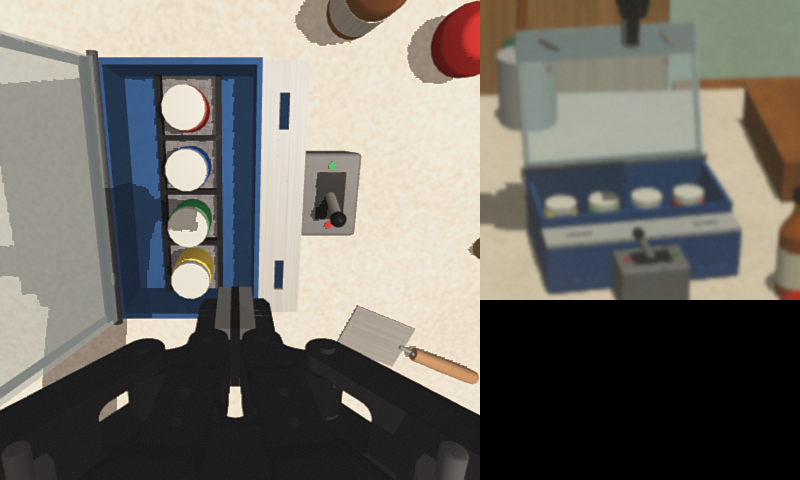

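All four jars stand in their pockets at (186,107), (187,168), (188,226) and (190,279), all as predicted. Next I'll get the lid angle from its free-edge corners in the top view, (88,160) and (97,304).

```bash
python3 - <<'E'
from h import *
t=cap('top')
for a in(1.65,1.7,1.75,1.8,1.85,1.9):
    y,z=75-195*np.cos(a),90+195*np.sin(a);print(a,[proj(t,[*m2w(x,y),z]).round(1) for x in(-130,130)],m2w(0,y).round(1),round(z,1))
E
```

```text
1.65 [array([125.1, 299.6]), array([116.3, 151.6])] [562.4 236.3] 284.4
1.7 [array([119.5, 300.4]), array([111.1, 152.4])] [561.3 245.9] 283.4
1.75 [array([114.2, 301.1]), array([106. , 153.4])] [560.3 255.5] 281.9
1.8 [array([109. , 301.9]), array([101.1, 154.4])] [559.2 265. ] 279.9
1.85 [array([104.1, 302.6]), array([ 96.4, 155.6])] [558.2 274.4] 277.4
1.9 [array([ 99.4, 303.3]), array([ 92. , 156.8])] [557.1 283.6] 274.5
```

The lid is at about 1.92 rad, with its edge middle near (557,287,274). I'll go over the edge with closed fingers and come down behind it.

```bash
python3 -m jog '[{"delta_pos":[0,0,25],"angular":[0,0,0],"fingers":0},{"delta_pos":[-4,50,30],"angular":[0,0,0],"fingers":0},{"delta_pos":[-8,105,30],"angular":[0,0,0],"fingers":0},{"delta_pos":[-12,160,30],"angular":[0,0,0],"fingers":0},{"delta_pos":[-19,205,30],"angular":[0,0,0],"fingers":0},{"delta_pos":[-19,229,20],"angular":[0,0,0],"fingers":0},{"delta_pos":[-19,229,-10],"angular":[0,0,0],"fingers":0},{"delta_pos":[-19,229,-40],"angular":[0,0,0],"fingers":0},{"delta_pos":[-19,229,-56],"angular":[0,0,0],"fingers":0},{"delta_pos":[-19,229,-56],"angular":[0,0,0],"fingers":0}]'
python3 - <<'E'
from h import *
st()
for y,z in((161,265),(105,270),(94,272),(64,270),(34,263),(5,247),(-12,233),(-28,220)):print((m2w(0,y)-m2w(0,181)).round(1),z-265)
E
```

```text
time_s: 21.7
eef_pos: [552.8, 326.2, 263.8]
ee_rot: [0.0, 0.999, 0.055, -0.001]
force: [0.6, 0.4, -0.4]
grip_width: -0.001
grip_force: 0.0
t 21.7 tcp [552.8 326.2 263.8] q [ 0.     0.999  0.055 -0.001] F [ 0.6  0.4 -0.4] w -0.001 gf 0.0
[  2.2 -19.9] 0
[  8.3 -75.5] 5
[  9.6 -86.5] 7
[  12.8 -116.3] 5
[  16.1 -146.1] -2
[  19.3 -174.9] -18
[  21.2 -191.8] -32
[  22.9 -207.7] -45
```

```bash
python3 -m jog '[{"delta_pos":[2,-10,0],"angular":[0,0,0],"fingers":0},{"delta_pos":[3,-22,0],"angular":[0,0,0],"fingers":0},{"delta_pos":[4,-34,1],"angular":[0,0,0],"fingers":0},{"delta_pos":[5,-46,2],"angular":[0,0,0],"fingers":0},{"delta_pos":[6,-58,4],"angular":[0,0,0],"fingers":0},{"delta_pos":[7.5,-70,5],"angular":[0,0,0],"fingers":0},{"delta_pos":[9,-82,6],"angular":[0,0,0],"fingers":0},{"delta_pos":[10,-94,6],"angular":[0,0,0],"fingers":0},{"delta_pos":[12,-106,6],"angular":[0,0,0],"fingers":0},{"delta_pos":[13,-118,5],"angular":[0,0,0],"fingers":0}]'
python3 -m jog '[{"delta_pos":[1,-10,-2],"angular":[0,0,0],"fingers":0},{"delta_pos":[2,-19,-4],"angular":[0,0,0],"fingers":0},{"delta_pos":[3,-28,-7],"angular":[0,0,0],"fingers":0},{"delta_pos":[4,-38,-12],"angular":[0,0,0],"fingers":0},{"delta_pos":[5,-48,-17],"angular":[0,0,0],"fingers":0},{"delta_pos":[6,-57,-23],"angular":[0,0,0],"fingers":0},{"delta_pos":[7,-66,-30],"angular":[0,0,0],"fingers":0},{"delta_pos":[8,-74,-37],"angular":[0,0,0],"fingers":0},{"delta_pos":[9,-82,-44],"angular":[0,0,0],"fingers":0},{"delta_pos":[10,-90,-50],"angular":[0,0,0],"fingers":0}]'
```

```text
time_s: 22.95
eef_pos: [565.7, 207.8, 269.8]
ee_rot: [0.0, 0.998, 0.055, -0.0]
force: [0.5, 2.1, -0.6]
grip_width: -0.001
grip_force: 1.0
time_s: 24.2
eef_pos: [575.6, 118.2, 219.6]
ee_rot: [-0.0, 0.998, 0.055, -0.0]
force: [-0.5, 0.6, 0.2]
grip_width: 0.004
grip_force: 0.2
```

```bash
python3 -m jog '[{"delta_pos":[0,5,40],"angular":[0,0,0],"fingers":0},{"delta_pos":[-20,0,90],"angular":[0,0,0],"fingers":0.3},{"delta_pos":[-50,-20,120],"angular":[0,0,0],"fingers":0.5},{"delta_pos":[-80,-40,120],"angular":[0,0,0],"fingers":0.5},{"delta_pos":[-90,-60,120],"angular":[0,0,0],"fingers":0.5},{"delta_pos":[-90,-60,120],"angular":[0,0,0],"fingers":0.5},{"delta_pos":[-90,-60,120],"angular":[0,0,0],"fingers":0.5},{"delta_pos":[-90,-60,120],"angular":[0,0,0],"fingers":0.5},{"delta_pos":[-90,-60,120],"angular":[0,0,0],"fingers":0.5},{"delta_pos":[-90,-60,120],"angular":[0,0,0],"fingers":0.5}]'
python3 -m jog '[{"delta_pos":[0,0,0],"angular":[0,0,0],"fingers":0.5},{"delta_pos":[0,0,0],"angular":[0,0,0],"fingers":0.5},{"delta_pos":[0,0,0],"angular":[0,0,0],"fingers":0.5},{"delta_pos":[0,0,0],"angular":[0,0,0],"fingers":0.5},{"delta_pos":[0,0,0],"angular":[0,0,0],"fingers":0.5},{"delta_pos":[0,0,0],"angular":[0,0,0],"fingers":0.5},{"delta_pos":[0,0,0],"angular":[0,0,0],"fingers":0.5},{"delta_pos":[0,0,0],"angular":[0,0,0],"fingers":0.5},{"delta_pos":[0,0,0],"angular":[0,0,0],"fingers":0.5},{"delta_pos":[0,0,0],"angular":[0,0,0],"fingers":0.5}]'
cat >> h.py <<'E'
def studs(d):
    hsv=cv2.cvtColor(d['pixels'],cv2.COLOR_BGR2HSV);m=cv2.inRange(hsv,(4,150,60),(22,255,255))
    cs,_=cv2.findContours(m,cv2.RETR_EXTERNAL,cv2.CHAIN_APPROX_NONE)
    for c in cs:
        if cv2.contourArea(c)<60: continue
        P=np.array([ray(d,*p,145)[:2] for p in c[:,0]],np.float32);(cx,cy),wh,an=cv2.minAreaRect(P)
        b=cv2.boxPoints(((cx,cy),wh,an));e=max((b[1]-b[0],b[2]-b[1]),key=np.linalg.norm);th=np.arctan2(e[1],e[0])
        print('orange px',c[:,0].mean(0).round(),'world',round(cx,1),round(cy,1),'size',np.round(wh,1),'stud turn',round((yaw-th+np.pi/2)%np.pi-np.pi/2,2))
E
python3 - <<'E'
from h import *
st();d=cap('wrist','w6.png');studs(d);studs(cap('top'))
print(m2w(-85,-98),m2w(85,-98))
E
```

```text
time_s: 25.45
eef_pos: [485.7, 58.9, 340.2]
ee_rot: [-0.0, 0.998, 0.055, -0.0]
force: [-0.2, -0.4, -1.0]
grip_width: 0.497
grip_force: 0.0
time_s: 26.7
eef_pos: [485.6, 58.7, 340.3]
ee_rot: [0.0, 0.998, 0.055, 0.0]
force: [0.9, -0.8, 0.1]
grip_width: 0.501
grip_force: 0.0
t 26.7 tcp [485.6  58.7 340.3] q [0.    0.998 0.055 0.   ] F [ 0.9 -0.8  0.1] w 0.501 gf 0.0
orange px [335. 200.] world 499.7 43.1 size [44.2 12.9] stud turn -0.54
orange px [349.   5.] world 649.7 51.8 size [10.9 20.7] stud turn -1.57
orange px [250. 271.] world 492.1 34.6 size [30.6 13.3] stud turn -0.53
orange px [241. 187.] world 665.0 56.0 size [45.1 13.7] stud turn -0.78
orange px [277. 143.] world 754.9 -20.4 size [31.4 46.1] stud turn 0.79
orange px [ 89. 110.] world 841.4 377.8 size [109.1 293.9] stud turn -1.46
[498.57200516  39.66114683] [667.54454181  58.32345797]
```

View pics/w6.png

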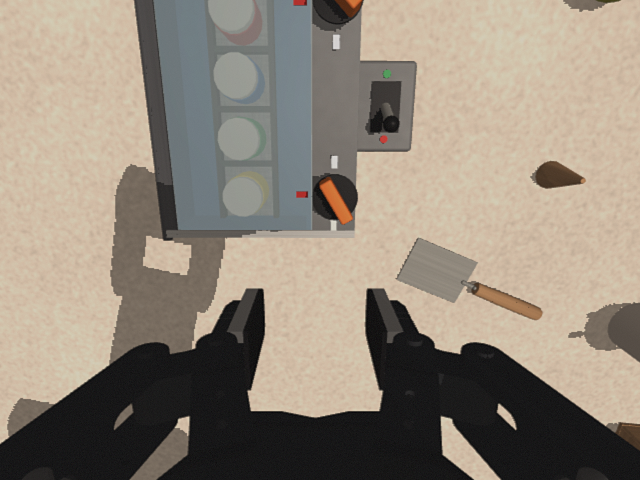

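The lid is shut. Stud a's bar is at (335,200), turned −0.54, and stud b is partly visible at (349,5).

```bash
python3 -m jog '[{"delta_pos":[4,-6,-50],"angular":[0,0,0.18],"fingers":0.4},{"delta_pos":[10,-12,-100],"angular":[0,0,0.36],"fingers":0.4},{"delta_pos":[13.5,-17,-125],"angular":[0,0,0.54],"fingers":0.4},{"delta_pos":[13.5,-17,-140],"angular":[0,0,0.54],"fingers":0.4},{"delta_pos":[13.5,-17,-140],"angular":[0,0,0.54],"fingers":0.4}]' 40
python3 - <<'E'
from h import *
s=st();print(s['joints'].round(2));d=cap('wrist','w7.png');studs(d)
E
```

```text
time_s: 27.42
eef_pos: [499.0, 41.8, 200.1]
ee_rot: [-0.0, 0.948, 0.318, -0.0]
force: [-0.1, 0.4, 0.4]
grip_width: 0.4
grip_force: 0.0
t 27.4 tcp [499.   41.8 200.1] q [-0.     0.948  0.318 -0.   ] F [-0.1  0.4  0.4] w 0.4 gf 0.0
[-0.15  0.3   1.64  0.    1.2   0.77]
orange px [316. 266.] world 500.6 44.1 size [46.  11.8] stud turn -0.54
orange px [509.   7.] world 647.1 48.3 size [ 7.7 20.3] stud turn 1.03
```

View pics/w7.png

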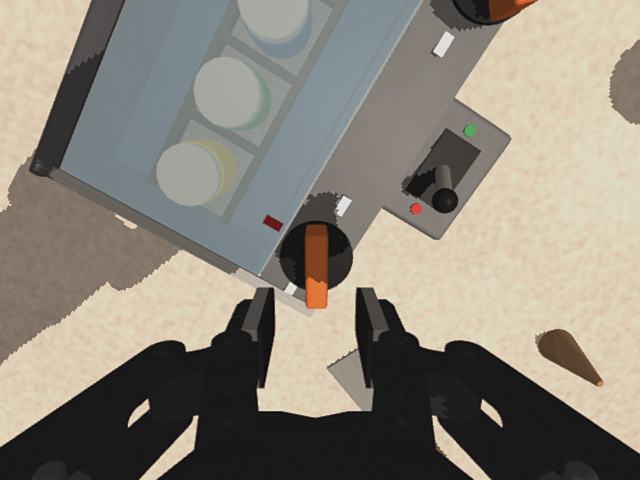

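Bar a appears at (316,266), aligned and centred between the pads. Joint 6 would end near its limit after the quarter turn, so I'll use the equivalent half-turned grasp.

```bash
python3 -m jog '[{"delta_pos":[0,0,0],"angular":[0,0,0.17],"fingers":0.4},{"delta_pos":[0,0,0],"angular":[0,0,0.34],"fingers":0.4},{"delta_pos":[0,0,0],"angular":[0,0,0.51],"fingers":0.4},{"delta_pos":[0,0,0],"angular":[0,0,0.68],"fingers":0.4},{"delta_pos":[0,0,0],"angular":[0,0,0.85],"fingers":0.4},{"delta_pos":[0,0,0],"angular":[0,0,1.02],"fingers":0.4},{"delta_pos":[0,0,0],"angular":[0,0,1.19],"fingers":0.4},{"delta_pos":[0,0,0],"angular":[0,0,1.36],"fingers":0.4},{"delta_pos":[0,0,0],"angular":[0,0,1.5],"fingers":0.4},{"delta_pos":[0,0,0],"angular":[0,0,1.6],"fingers":0.4}]'
python3 -m jog '[{"delta_pos":[0,0,0],"angular":[0,0,0.17],"fingers":0.4},{"delta_pos":[0,0,0],"angular":[0,0,0.34],"fingers":0.4},{"delta_pos":[0,0,0],"angular":[0,0,0.51],"fingers":0.4},{"delta_pos":[0,0,0],"angular":[0,0,0.68],"fingers":0.4},{"delta_pos":[0,0,0],"angular":[0,0,0.85],"fingers":0.4},{"delta_pos":[0,0,0],"angular":[0,0,1.02],"fingers":0.4},{"delta_pos":[0,0,0],"angular":[0,0,1.19],"fingers":0.4},{"delta_pos":[0,0,0],"angular":[0,0,1.36],"fingers":0.4},{"delta_pos":[0,0,0],"angular":[0,0,1.54],"fingers":0.4},{"delta_pos":[0,0,0],"angular":[0,0,1.54],"fingers":0.4}]'
python3 -m jog '[{"delta_pos":[0,0,-30],"angular":[0,0,0],"fingers":0.4},{"delta_pos":[0,0,-52],"angular":[0,0,0],"fingers":0.4},{"delta_pos":[0,0,-60],"angular":[0,0,0],"fingers":0.4},{"delta_pos":[0,0,-60],"angular":[0,0,0],"fingers":0.4}]'
python3 -c "
from h import *
print(st()['joints'].round(2))"
```

```text
time_s: 28.72
eef_pos: [499.6, 41.8, 201.8]
ee_rot: [0.001, 0.43, 0.903, 0.0]
force: [0.0, 0.8, -0.2]
grip_width: 0.398
grip_force: 0.0
time_s: 29.98
eef_pos: [499.5, 41.8, 201.5]
ee_rot: [0.001, -0.317, 0.948, -0.0]
force: [0.8, 0.2, 0.5]
grip_width: 0.4
grip_force: 0.0
time_s: 30.48
eef_pos: [499.4, 41.7, 140.8]
ee_rot: [0.0, -0.317, 0.948, -0.0]
force: [-0.3, 0.1, -0.1]
grip_width: 0.398
grip_force: 0.0
t 30.5 tcp [499.4  41.7 140.8] q [ 0.    -0.317  0.948 -0.   ] F [-0.3  0.1 -0.1] w 0.398 gf 0.0
[-0.15  0.38  1.71 -0.    1.05 -2.37]
```

```bash
python3 -m jog '[{"delta_pos":[0,0,0],"angular":[0,0,0],"fingers":0.1},{"delta_pos":[0,0,0],"angular":[0,0,0],"fingers":0.05},{"delta_pos":[0,0,0],"angular":[0,0,0],"fingers":0.05},{"delta_pos":[0,0,0],"angular":[0,0,0],"fingers":0.05}]' 20
python3 -m jog '[{"delta_pos":[0,0,0],"angular":[0,0,-0.14],"fingers":0.05},{"delta_pos":[0,0,0],"angular":[0,0,-0.28],"fingers":0.05},{"delta_pos":[0,0,0],"angular":[0,0,-0.42],"fingers":0.05},{"delta_pos":[0,0,0],"angular":[0,0,-0.54],"fingers":0.05},{"delta_pos":[0,0,0],"angular":[0,0,-0.54],"fingers":0.05}]'
```

```text
time_s: 30.98
eef_pos: [499.6, 41.6, 140.8]
ee_rot: [0.001, -0.318, 0.948, -0.0]
force: [2.0, -0.3, 4.4]
grip_width: 0.131
grip_force: 26.5
time_s: 31.6
eef_pos: [499.7, 41.3, 140.7]
ee_rot: [0.001, -0.055, 0.999, -0.0]
force: [3.2, -1.8, 3.2]
grip_width: 0.132
grip_force: 26.5
```

```bash
python3 -m jog '[{"delta_pos":[0,0,-4],"angular":[0,0,0],"fingers":0.05},{"delta_pos":[0,0,-8],"angular":[0,0,0],"fingers":0.05},{"delta_pos":[0,0,-12],"angular":[0,0,0],"fingers":0.05},{"delta_pos":[0,0,-12],"angular":[0,0,0],"fingers":0.05}]' 30
python3 -m jog '[{"delta_pos":[0,0,-2],"angular":[0,0,0],"fingers":0.05},{"delta_pos":[0,0,-4],"angular":[0,0,0],"fingers":0.05},{"delta_pos":[0,0,-4],"angular":[0,0,0],"fingers":0.05}]' 30
```

```text
time_s: 32.1
eef_pos: [499.7, 41.4, 128.5]
ee_rot: [0.001, -0.055, 0.998, -0.0]
force: [2.9, -4.1, 8.8]
grip_width: 0.126
grip_force: 31.2
time_s: 32.48
eef_pos: [499.9, 41.4, 125.6]
ee_rot: [0.001, -0.055, 0.998, -0.001]
force: [-0.9, -2.9, 16.3]
grip_width: 0.13
grip_force: 32.4
```

```bash
python3 -m jog '[{"delta_pos":[0,0,-1.5],"angular":[0,0,0],"fingers":0.05},{"delta_pos":[0,0,-1.5],"angular":[0,0,0],"fingers":0.05},{"delta_pos":[0,0,-1.5],"angular":[0,0,-0.15],"fingers":0.05},{"delta_pos":[0,0,-1.5],"angular":[0,0,-0.3],"fingers":0.05},{"delta_pos":[0,0,-1.5],"angular":[0,0,-0.45],"fingers":0.05},{"delta_pos":[0,0,-1.5],"angular":[0,0,-0.6],"fingers":0.05},{"delta_pos":[0,0,-1.5],"angular":[0,0,-0.75],"fingers":0.05},{"delta_pos":[0,0,-1.5],"angular":[0,0,-0.9],"fingers":0.05},{"delta_pos":[0,0,-1.5],"angular":[0,0,-0.9],"fingers":0.05}]' 40
python3 -m jog '[{"delta_pos":[0,0,0],"angular":[0,0,-0.15],"fingers":0.05},{"delta_pos":[0,0,0],"angular":[0,0,-0.3],"fingers":0.05},{"delta_pos":[0,0,0],"angular":[0,0,-0.45],"fingers":0.05},{"delta_pos":[0,0,0],"angular":[0,0,-0.6],"fingers":0.05},{"delta_pos":[0,0,0],"angular":[0,0,-0.65],"fingers":0.05},{"delta_pos":[0,0,0],"angular":[0,0,-0.65],"fingers":0.05}]'
python3 -c "
from h import *
s=st();print(s['joints'].round(2),s['wrist_torque'])"
```

```text
time_s: 33.6
eef_pos: [499.9, 40.9, 125.4]
ee_rot: [0.002, 0.385, 0.923, -0.0]
force: [-6.7, -4.7, 31.1]
grip_width: 0.125
grip_force: 44.0
time_s: 34.35
eef_pos: [499.5, 40.8, 125.4]
ee_rot: [0.001, 0.659, 0.752, -0.0]
force: [-8.2, -6.9, 32.4]
grip_width: 0.132
grip_force: 44.2
t 34.4 tcp [499.5  40.8 125.4] q [ 0.001  0.659  0.752 -0.   ] F [-8.2 -6.9 32.4] w 0.132 gf 44.2
[-0.15  0.4   1.73 -0.    1.01 -0.28] [-1.30968831  1.68608638  0.0041513 ]
```

```bash
python3 -m jog '[{"delta_pos":[0,0,1.5],"angular":[0,0,0],"fingers":0.4},{"delta_pos":[0,0,1.5],"angular":[0,0,0],"fingers":0.4},{"delta_pos":[0,0,1.5],"angular":[0,0,0],"fingers":0.4},{"delta_pos":[0,0,35],"angular":[0,0,0],"fingers":0.4},{"delta_pos":[10,0,77],"angular":[0,0,0.17],"fingers":0.4},{"delta_pos":[40,4,77],"angular":[0,0,0.34],"fingers":0.4},{"delta_pos":[80,8,77],"angular":[0,0,0.51],"fingers":0.4},{"delta_pos":[120,12,77],"angular":[0,0,0.68],"fingers":0.4},{"delta_pos":[150,16,77],"angular":[0,0,0.85],"fingers":0.4},{"delta_pos":[169,18.5,77],"angular":[0,0,1.02],"fingers":0.4}]'
python3 -m jog '[{"delta_pos":[0,0,0],"angular":[0,0,0.17],"fingers":0.4},{"delta_pos":[0,0,0],"angular":[0,0,0.34],"fingers":0.4},{"delta_pos":[0,0,0],"angular":[0,0,0.51],"fingers":0.4},{"delta_pos":[0,0,0],"angular":[0,0,0.68],"fingers":0.4},{"delta_pos":[0,0,0],"angular":[0,0,0.85],"fingers":0.4},{"delta_pos":[0,0,0],"angular":[0,0,1.02],"fingers":0.4},{"delta_pos":[0,0,0],"angular":[0,0,1.19],"fingers":0.4},{"delta_pos":[0,0,0],"angular":[0,0,1.31],"fingers":0.4},{"delta_pos":[0,0,0],"angular":[0,0,1.31],"fingers":0.4}]'
python3 - <<'E'
from h import *
s=st();print(s['joints'].round(2));d=cap('wrist','w8.png');studs(d);t=cap('top');studs(t);print(m2w(85,-98))
E
```

```text
time_s: 35.6
eef_pos: [668.9, 60.5, 198.5]
ee_rot: [-0.001, 0.206, 0.978, -0.0]
force: [0.3, 0.1, 0.9]
grip_width: 0.402
grip_force: 0.0
time_s: 36.72
eef_pos: [668.0, 60.3, 199.1]
ee_rot: [-0.001, -0.429, 0.903, 0.0]
force: [-0.5, -0.1, -0.9]
grip_width: 0.402
grip_force: 0.0
t 36.7 tcp [668.   60.3 199.1] q [-0.001 -0.429  0.903  0.   ] F [-0.5 -0.1 -0.9] w 0.402 gf 0.0
[-0.08  0.68  1.06  0.    1.4  -2.54]
orange px [125. 272.] world 740.3 -2.5 size [41.3 48.8] stud turn 0.17
orange px [314. 265.] world 665.1 58.2 size [46.4 12.2] stud turn -0.79
orange px [187. 224.] world 700.6 -0.0 size [26.9  8.7] stud turn -1.42
orange px [554.  30.] world 512.5 38.6 size [22.2 41.7] stud turn 1.55
orange px [249. 268.] world 497.1 36.9 size [12.9 41.1] stud turn 1.54
orange px [278. 143.] world 755.8 -20.8 size [31.8 44.7] stud turn 0.74
orange px [ 51. 112.] world 833.3 456.4 size [98.  48.4] stud turn -0.05
orange px [ 70. 108.] world 841.4 377.9 size [109.2 293.3] stud turn -1.46
[667.54454181  58.32345797]
```

View pics/w8.png

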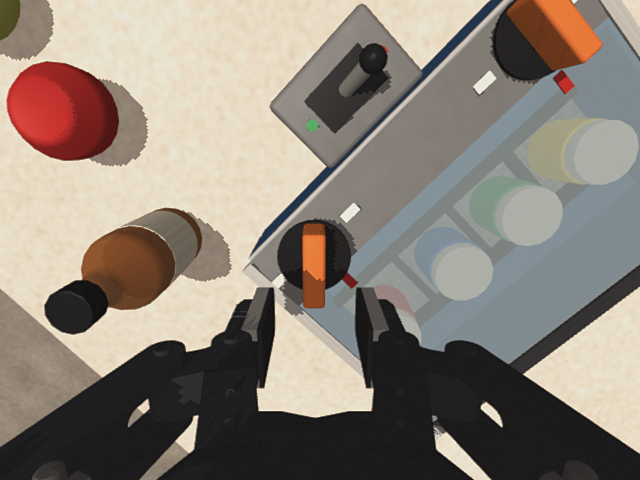

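Bar b at (314,265) is aligned and centred. Bar a now points at its red mark (565,82). I'll descend and grip.

```bash
python3 -m jog '[{"delta_pos":[-1,-0.5,-30],"angular":[0,0,0],"fingers":0.4},{"delta_pos":[-1,-0.5,-52],"angular":[0,0,0],"fingers":0.4},{"delta_pos":[-1,-0.5,-59.5],"angular":[0,0,0],"fingers":0.4},{"delta_pos":[-1,-0.5,-59.5],"angular":[0,0,0],"fingers":0.4},{"delta_pos":[-1,-0.5,-59.5],"angular":[0,0,0],"fingers":0.1},{"delta_pos":[-1,-0.5,-59.5],"angular":[0,0,0],"fingers":0.05},{"delta_pos":[-1,-0.5,-59.5],"angular":[0,0,0],"fingers":0.05},{"delta_pos":[-1,-0.5,-59.5],"angular":[0,0,0],"fingers":0.05}]' 20
python3 -m jog '[{"delta_pos":[0,0,0],"angular":[0,0,-0.16],"fingers":0.05},{"delta_pos":[0,0,0],"angular":[0,0,-0.32],"fingers":0.05},{"delta_pos":[0,0,0],"angular":[0,0,-0.48],"fingers":0.05},{"delta_pos":[0,0,0],"angular":[0,0,-0.64],"fingers":0.05},{"delta_pos":[0,0,0],"angular":[0,0,-0.79],"fingers":0.05},{"delta_pos":[0,0,0],"angular":[0,0,-0.79],"fingers":0.05}]'
python3 -m jog '[{"delta_pos":[0,0,-4],"angular":[0,0,0],"fingers":0.05},{"delta_pos":[0,0,-8],"angular":[0,0,0],"fingers":0.05},{"delta_pos":[0,0,-12],"angular":[0,0,0],"fingers":0.05},{"delta_pos":[0,0,-12],"angular":[0,0,0],"fingers":0.05}]' 30
```

```text
time_s: 37.83
eef_pos: [667.7, 59.5, 141.1]
ee_rot: [0.001, -0.43, 0.903, -0.001]
force: [3.0, -1.9, 3.5]
grip_width: 0.13
grip_force: 26.4
time_s: 38.58
eef_pos: [667.6, 59.7, 140.8]
ee_rot: [0.001, -0.05, 0.999, -0.0]
force: [4.5, 0.4, 4.4]
grip_width: 0.131
grip_force: 26.4
time_s: 39.08
eef_pos: [667.6, 59.7, 128.7]
ee_rot: [0.001, -0.05, 0.999, -0.0]
force: [3.5, -0.3, 8.0]
grip_width: 0.131
grip_force: 31.2
```

```bash
python3 -m jog '[{"delta_pos":[0,0,-2],"angular":[0,0,0],"fingers":0.05},{"delta_pos":[0,0,-4],"angular":[0,0,0],"fingers":0.05},{"delta_pos":[0,0,-5.5],"angular":[0,0,0],"fingers":0.05},{"delta_pos":[0,0,-5.5],"angular":[0,0,0],"fingers":0.05},{"delta_pos":[0,0,-5.5],"angular":[0,0,-0.15],"fingers":0.05},{"delta_pos":[0,0,-5.5],"angular":[0,0,-0.3],"fingers":0.05},{"delta_pos":[0,0,-5.5],"angular":[0,0,-0.45],"fingers":0.05},{"delta_pos":[0,0,-5.5],"angular":[0,0,-0.6],"fingers":0.05},{"delta_pos":[0,0,-5.5],"angular":[0,0,-0.75],"fingers":0.05},{"delta_pos":[0,0,-5.5],"angular":[0,0,-0.75],"fingers":0.05}]' 40
python3 -m jog '[{"delta_pos":[0,0,0],"angular":[0,0,-0.15],"fingers":0.05},{"delta_pos":[0,0,0],"angular":[0,0,-0.3],"fingers":0.05},{"delta_pos":[0,0,0],"angular":[0,0,-0.45],"fingers":0.05},{"delta_pos":[0,0,0],"angular":[0,0,-0.6],"fingers":0.05},{"delta_pos":[0,0,0],"angular":[0,0,-0.75],"fingers":0.05},{"delta_pos":[0,0,0],"angular":[0,0,-0.8],"fingers":0.05},{"delta_pos":[0,0,0],"angular":[0,0,-0.8],"fingers":0.05}]'
python3 -c "
from h import *
s=st();print(s['joints'].round(2),s['wrist_torque'])"
```

```text
time_s: 40.33
eef_pos: [667.9, 59.8, 125.7]
ee_rot: [0.002, 0.32, 0.947, 0.001]
force: [-2.2, 0.1, 20.2]
grip_width: 0.131
grip_force: 44.8
time_s: 41.2
eef_pos: [668.0, 59.9, 125.7]
ee_rot: [0.002, 0.663, 0.749, 0.001]
force: [-0.7, -0.0, 19.9]
grip_width: 0.127
grip_force: 44.8
t 41.2 tcp [668.   59.9 125.7] q [0.002 0.663 0.749 0.001] F [-0.7 -0.  19.9] w 0.127 gf 44.8
[-0.08  0.74  1.16  0.    1.25 -0.21] [ 0.11489494  0.31722319 -0.01414941]
```

```bash
python3 -m jog '[{"delta_pos":[0,0,1.5],"angular":[0,0,0],"fingers":0.4},{"delta_pos":[0,0,1.5],"angular":[0,0,0],"fingers":0.4},{"delta_pos":[0,0,1.5],"angular":[0,0,0],"fingers":0.4},{"delta_pos":[0,0,45],"angular":[0,0,0],"fingers":0.4},{"delta_pos":[0,0,100],"angular":[0,0,0],"fingers":0.4},{"delta_pos":[-20,-25,140],"angular":[0,0,0],"fingers":0.2},{"delta_pos":[-60,-50,150],"angular":[0,0,0],"fingers":0},{"delta_pos":[-110,-70,150],"angular":[0,0,0],"fingers":0},{"delta_pos":[-142,-74,150],"angular":[0,0,0],"fingers":0},{"delta_pos":[-142,-74,150],"angular":[0,0,0],"fingers":0}]'
python3 - <<'E'
from h import *
st();print(m2w(-65,-155),m2w(-10,-155))
t=cap('top');studs(t);s=cap('side');w=cap('wrist')
im=np.zeros((480,800,3),np.uint8);im[:,:400]=w['pixels'][:,120:520];im[:300,400:]=cv2.resize(s['pixels'][160:280,250:410],None,fx=2.5,fy=2.5,interpolation=cv2.INTER_CUBIC);cv2.imwrite('pics/w9.png',im)
for nm,x in(('a',-85),('b',85)):
  for z in(145,131): print(nm,z,'top view',proj(t,[*m2w(x,-98),z-13]).round(1),'side',((proj(s,[*m2w(x,-98),z])-[250,160])*2.5+[400,0]).round(1))
E
```

```text
time_s: 42.45
eef_pos: [523.8, -14.5, 273.1]
ee_rot: [-0.0, 0.664, 0.748, -0.0]
force: [0.5, -0.3, 1.6]
grip_width: 0.0
grip_force: 0.0
t 42.5 tcp [523.8 -14.5 273.1] q [-0.     0.664  0.748 -0.   ] F [ 0.5 -0.3  1.6] w 0.0 gf 0.0
[524.70849026 -14.79878474] [579.37607565  -8.76097819]
orange px [249. 269.] world 496.4 37.1 size [11.3 40. ] stud turn 1.55
orange px [278. 143.] world 755.6 -22.4 size [26.4 44.5] stud turn 0.68
orange px [102. 111.] world 841.5 377.9 size [109.  293.9] stud turn -1.46
a 145 top view [248.6 268.3] side [494.9 105.6]
a 131 top view [249.7 269. ] side [495. 118.]
b 145 top view [240.4 187. ] side [656.   92.3]
b 131 top view [241.5 188.8] side [655.5 104.5]
```

View pics/w9.png

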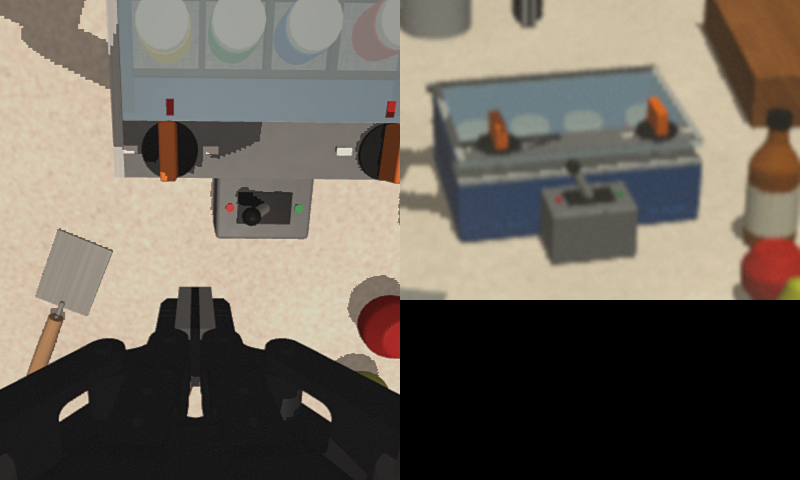

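Both bars point at their red marks with the discs low: bar tops in the side crop are near (496,116) and (656,103), matching the pushed-in prediction. The toggle ball is at (252,216) on the red side. I'll descend beside it and push towards green.

```bash
python3 -m jog '[{"delta_pos":[0,0,-55],"angular":[0,0,0],"fingers":0},{"delta_pos":[0,0,-110],"angular":[0,0,0],"fingers":0},{"delta_pos":[0,0,-150],"angular":[0,0,0],"fingers":0},{"delta_pos":[0,0,-171],"angular":[0,0,0],"fingers":0},{"delta_pos":[0,0,-171],"angular":[0,0,0],"fingers":0}]'
python3 -m jog '[{"delta_pos":[10,1,0],"angular":[0,0,0],"fingers":0},{"delta_pos":[18,2,0],"angular":[0,0,0],"fingers":0},{"delta_pos":[26,3,0],"angular":[0,0,0],"fingers":0},{"delta_pos":[34,4,0],"angular":[0,0,0],"fingers":0},{"delta_pos":[42,5,0],"angular":[0,0,0],"fingers":0},{"delta_pos":[50,5.5,0],"angular":[0,0,0],"fingers":0},{"delta_pos":[57,6,0],"angular":[0,0,0],"fingers":0},{"delta_pos":[57,6,0],"angular":[0,0,0],"fingers":0}]'
```

```text
time_s: 43.22
eef_pos: [525.0, -14.0, 100.1]
ee_rot: [-0.002, 0.664, 0.748, -0.001]
force: [-1.3, 0.3, 0.4]
grip_width: 0.002
grip_force: 0.0
time_s: 44.22
eef_pos: [582.6, -8.3, 101.7]
ee_rot: [0.0, 0.664, 0.748, 0.0]
force: [-0.4, 0.2, -0.4]
grip_width: -0.002
grip_force: 0.0
```

Retract and check everything.

```bash
python3 -m jog '[{"delta_pos":[-25,-3,0],"angular":[0,0,0],"fingers":0},{"delta_pos":[-25,-3,50],"angular":[0,0,0],"fingers":0},{"delta_pos":[-25,-3,110],"angular":[0,0,0],"fingers":0},{"delta_pos":[-40,-30,160],"angular":[0,0,0],"fingers":0},{"delta_pos":[-70,-70,190],"angular":[0,0,0],"fingers":0},{"delta_pos":[-70,-70,190],"angular":[0,0,0],"fingers":0},{"delta_pos":[-70,-70,190],"angular":[0,0,0],"fingers":0}]'
python3 - <<'E'
from h import *
st();s=cap('side');w=cap('wrist')
im=np.zeros((480,800,3),np.uint8);im[:,:400]=w['pixels'][:,200:600];im[:300,400:]=cv2.resize(s['pixels'][160:280,250:410],None,fx=2.5,fy=2.5,interpolation=cv2.INTER_CUBIC);cv2.imwrite('pics/w10.png',im)
E
```

```text
time_s: 45.1
eef_pos: [512.1, -78.0, 291.2]
ee_rot: [-0.0, 0.664, 0.748, 0.0]
force: [-0.9, 0.6, -0.2]
grip_width: 0.004
grip_force: 0.0
t 45.1 tcp [512.1 -78.  291.2] q [-0.     0.664  0.748  0.   ] F [-0.9  0.6 -0.2] w 0.004 gf 0.0
```

View pics/w10.png

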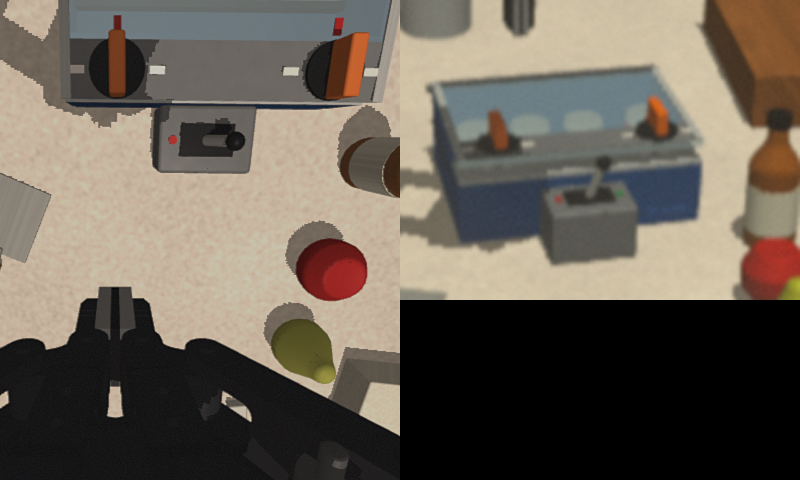

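The toggle ball is at (235,141), on the green side, and bar a is on its mark. I'll check bar b's angle numerically before handing in.

```bash
python3 - <<'E'
from h import *
studs(cap('top'))
E
```

```text
orange px [252. 269.] world 497.1 31.1 size [11.3 28.9] stud turn 1.55
orange px [239. 187.] world 663.0 58.8 size [12.8 33.7] stud turn 1.57
orange px [277. 143.] world 755.9 -20.2 size [30.5 45.3] stud turn 0.74
orange px [ 95. 107.] world 841.4 378.0 size [109.1 294. ] stud turn -1.46
```

```bash
python3 -c "
from rig import ctrl
print(ctrl.finish_job())"
```

```text
the job is handed in; nothing more can be done
None
```

I handed the job in at about 45 s of robot time: all four jars stand in pockets, the lid is shut, both fasteners look locked (turned about 1.55 and 1.57 rad), and the toggle is on; no verdict came back.

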